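Pin the drilled block in its jig and gauge the end hole

ROBOT

A 6-joint arm with a two-finger parallel gripper is mounted at the origin on the work surface. World frame = base frame: x ahead of the robot, y to its left, z up, the work surface at z = 0. Lengths are in m, angles in rad, forces in N, time in s.
With the tool pointing down it reaches from about 0.35 to 0.85 m from the base axis. Payload 8.1 kg.
Tool frame: the origin (TCP) lies between the finger pads; the fingertips stand r.tip_extent ahead of it and the grasp point (between the pads) lies 11 mm behind it (r.tip_extent is the distance from the TCP to the fingertips, in m); y points along the fingers, z is the direction in which the jaws open and shut, and the axes are right-handed (so a half turn about y gives the same grasp; the last joint's range is limited). The gripper opens to 93 mm and grips with 3 to 60 N. Pads are 15 mm wide; open, the fingers measure 128 mm over their backs; the gripper's body (75 mm by 188 mm) begins 65 mm behind the grasp point.
Start: joints at [1.105, 0.13, 1.488, -0, 1.523, -0.085], TCP at [0.223, 0.557, 0.206] pointing down, gripper open.
Joint ranges: [-2.96, 2.96], [-0.89, 2.26], [0.02, 2.5], [-1.34, 4.48], [0, 2.73], [-2.66, 2.66]. Speed limits (rad/s): [2.39, 2.39, 2.79, 3.14, 3.14, 3.14].

INTERFACE

Orientations are given as a unit quaternion [w, x, y, z].
In Python, from station import r, imaging gives the robot as it stands.
- The arm moves only by the tool drive_tool, never from a script. Its argument "moves" is a list of rows, each a list of 3 entries, a list of its own where there are three numbers: the shift along the tool's x, y, z in units of 50 mm (1.0 is 50 mm), then the turn about the tool's y in rad, then the opening, from -1 (shut) to 1 (fully open). In form: [[[tx, ty, tz], turn, fingers], ...]. A call has exactly 8 rows; each row is the pose to reach, as a shift and turn from the pose commanded when the call began, along the tool's axes at that moment; what a row does not reach only later rows make up. A row lasts 1/10 s, in which the tool goes at most 50 mm and 8.59 degrees, less where a joint would pass 70% of its speed; a pose out of reach is approached as far as the arm can. A call with a gripper value outside its range is refused whole. The fingers move at their own pace and stop on an object; "squeeze" is the grip in N (left out, the last holds). Time passes only in rows, so rows that repeat a pose let the fingers close, or fill a call up. It gives the time, the measured TCP pose, the force and the opening at its end, in the units of the state.
- r.get_state(): the state, without advancing time (a new reading comes with each control period).
- imaging.snapshot(name): name is "scene" or "top"; returns the picture (384x512x3 uint8, red, green, blue); there is no depth.
- imaging.camera_model(name): a dict with "fx", "fy", "cx", "cy" (pixels), "R" (3x3) and "t" (3): a world point X has camera coordinates R X + t. Camera axes: x right, y down, z forward; pixel columns grow to the right and rows downward; lengths in m; the calibration is good to about 2 mm. A picture is of the moment at which its call begins. camera_model takes no time and is no camera call.
- r.finish_job(): hands the job in, once; it reports no verdict.
The state is a dict: "t": time; "joints": joint angles; "qvel": joint speeds; "effort": joint torques, N m; "position": TCP position; "orientation": TCP orientation; "contact_force": force on the tool from outside, world axes, zero at the start; "ft_torque": the same for the moment, N m; "width": finger opening in m.
Only numpy, scipy, OpenCV 4.12 (cv2) and the standard library are available. Lean on these libraries where they do the work, as an engineer would, in place of code of your own. Each camera call takes 0.05 s, during which the arm holds its last target.

TASK

First drop the two steel pins into the holes on top of the dowelling jig, the thick-shanked pin into the wide hole and the slim one into the narrow hole, each fully home on its head. Then take the depth gauge from its rest, push its rod into the jig's guide tube until the collar stops against the tube's mouth, draw it right out again and finish while still holding it, level and still, with the rod's tip about 15 cm above the middle of the white reading card. Do not knock over the glue bottle.

Things in the scene. Friction and masses are not known exactly. Their poses are not given: they have to be found in the camera images.
- thick_pin_head (a point): Centre of the round head (28 mm diameter, 30 mm tall) of the thick steel pin; z up along the pin. Below the head a shank 16 mm in diameter and 34 mm long, its foot (49 mm below this point) chamfered 2 mm. About 80 g. Starts upright in either pocket of the rack, this point 59 mm above the table
- slim_pin_head (a point): Centre of the head of the slim steel pin: head (28 mm diameter, 30 mm tall) and lengths the same as the thick pin's, but the shank is 12 mm in diameter. About 60 g. Starts upright in the rack's other pocket, this point 59 mm above the table
- rack: Dark wooden pin rack, 56 x 120 x 22 mm, fixed; origin at the centre of its underside. Its long side, the line through the two pins, is along its y axis. Two equal pockets, 18.5 mm in diameter, 12 mm deep and 70 mm apart
- jig: Dowelling jig, fixed; origin at the centre of its underside, x along its length and into the guide tube, z up. A light wooden block 130 mm long (x) with a flat aluminium top, 66 mm wide, 137 mm above the table; grey cheeks 8 mm thick on both sides end 25 mm below the top; base plate 150 x 100 x 12 mm. The tube stands out of its -x end
- wide_hole (a point): Mouth centre of the wide hole in the jig's top: 19 mm in diameter with a 1.5 mm chamfer, 42 mm deep, axes as the jig. The hole nearer to the tube, 35 mm from the jig's middle. A pin is fully home when its head rests on the top, its head centre 15 mm above this point
- narrow_hole (a point): Mouth centre of the narrow hole in the jig's top: 15 mm in diameter with a 1.5 mm chamfer, 42 mm deep, axes as the jig. The hole farther from the tube, 70 mm from the wide one. Fully home as for the wide hole
- tube_mouth (a point): Centre of the open mouth of the jig's level steel guide tube, 80 mm above the table, 120 mm from the jig's middle. x points into the tube (the direction to push the rod), z up. Bore 14 mm in diameter, flared over the outer 12 mm to about 24 mm; rim 32 mm across. The tube is 55 mm long and the bore runs on into the block, so the collar stops before the rod's tip touches anything
- gauge_handle (a point): Centre of the depth gauge's dark wooden handle, a bar 90 mm long (x), 20 mm wide (y), 24 mm high (z). x points along the gauge to the rod's tip, z up. The gauge weighs 95 to 160 g and balances roughly 25 mm ahead of this point. It starts lying level on its rest, this point 55 mm above the table
- rest: Wooden rest for the gauge, fixed; origin on the table right under the gauge's handle centre, x along the gauge. Base 50 mm wide and 12 mm high; notched uprights 10 mm thick and 50 mm wide at x = -38 mm and +80 mm, tops 51 and 57 mm above the table. Beside the middle of the handle it is free down to the base. The gauge lifts straight up out of the notches
- gauge_collar (a point): Centre of the front face of the gauge's brass collar (36 mm diameter, 10 mm thick), 55 mm ahead of the handle centre; axes as the handle. When the collar has stopped, this point lies at the tube's mouth
- gauge_tip (a point): Tip of the gauge's steel rod (10 mm diameter, end tapered to 6 mm over the last 4 mm), 135 mm ahead of the handle centre, 80 mm beyond the collar's front face; axes as the handle
- card_top (a point): Centre of the top of the white reading card, a flat plate 90 x 90 x 5 mm with fine dark ruled lines, fixed on the table
- glue_center (a point): Middle of the white glue bottle that stands a little beyond the closed end of the jig, 52 mm in diameter and 150 mm tall; z up along it
Things that resemble listed ones, but are neither listed nor needed, are in the scene too. Of the things that look like the rest, the largest one is meant.

How it is judged:
By the outcome, as a careful person would: the job done as asked, in the order asked, and still so for the second after the job is handed in, while the arm keeps its last pose, push and grip.
It also fails if it takes over 72 s, if anything falls off the work surface, if the arm or the gripper's body presses on something with over 40 N, if the wrist force passes 120 N, or if a joint passes its speed limit or range.

## Working session

There is one attempt and no reset: what is moved stays moved. The work goes in short steps, Python scripts to look and compute and a tool call to move; the robot and the scene stay as the last step left them, time stands still between calls to the robot, and variables do not carry over. Pictures are saved under pics/ and viewed, and the job is handed in when it is done.

Besides the shell and the picture viewer there is one more tool, called after "Emit:" as name([rows], argument=value, ...), one row to a line, values as JSON. drive_tool: Moves the arm, as the interface text tells. Its arguments: {"type":"object","properties":{"moves":{"type":"array","items":{"type":"array"}},"squeeze":{"type":"number"}},"required":["moves"]}

```bash
ls; mkdir -p pics; python3 - <<'E'
from station import r, imaging
import cv2
print(r.get_state(), r.tip_extent)
for n in ("scene","top"):
    im=imaging.snapshot(n); cv2.imwrite(f"pics/{n}0.png",im[:,:,::-1]); m=imaging.camera_model(n); print(n,m)
E
```

```text
pics
{'t': 0.0, 'joints': array([ 1.10459510e+00,  1.31140811e-01,  1.48926225e+00, -1.17854994e-05,
        1.52301765e+00, -8.54247786e-02]), 'qvel': array([-0.00180201,  0.00060278, -0.00125777,  0.00034425, -0.00145048,
       -0.0013243 ]), 'effort': array([ 5.94085668e-04, -5.59840178e+01, -4.91763747e+01,  7.68730533e-02,
        3.50900728e-02, -1.23690493e-04]), 'position': array([0.22271493, 0.55649576, 0.20510899]), 'orientation': array([-0.69370668,  0.69495273, -0.13398472,  0.13364071]), 'contact_force': array([-0.14813177, -0.06400309,  0.09650239]), 'ft_torque': array([-0.03620843,  0.04406806, -0.0439164 ]), 'width': 0.09310520317614791} 0.008
scene {'fx': 421.4570508704148, 'fy': 421.4570508704148, 'cx': 253.68439532548055, 'cy': 185.25726752809283, 'R': array([[-0.34312156,  0.93928779,  0.00246072],
       [ 0.58002744,  0.213943  , -0.78600036],
       [-0.73880699, -0.26826638, -0.61822114]]), 't': array([ 0.12731193, -0.24370349,  1.59078937])}
top {'fx': 379.19511707454916, 'fy': 379.19511707454916, 'cx': 253.693358427822, 'cy': 186.59811817926644, 'R': array([[ 0.01286708, -0.99989885,  0.00605977],
       [-0.99710606, -0.01328479, -0.07485333],
       [ 0.07492626, -0.00507909, -0.99717614]]), 't': array([0.02238777, 0.56035751, 1.17637331])}
```

View pics/scene0.png

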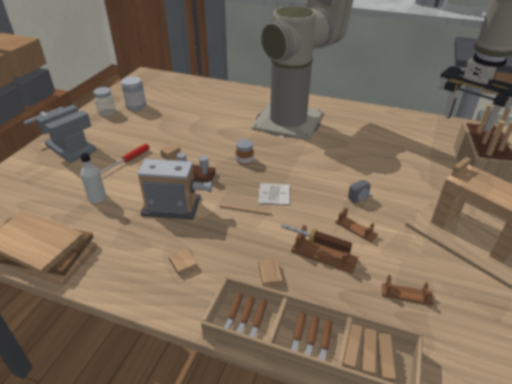

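View pics/top0.png

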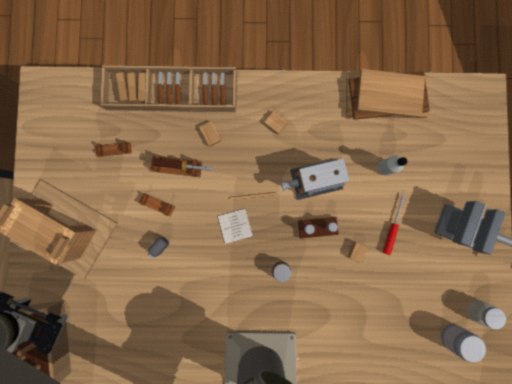

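```bash
python3 - <<'E'
import cv2
a=cv2.imread("pics/top0.png")
cv2.imwrite("pics/top_z1.png",cv2.resize(a[140:290,260:420],None,fx=4,fy=4,interpolation=cv2.INTER_CUBIC)[:600])
cv2.imwrite("pics/top_z2.png",cv2.resize(a[130:250,130:280],None,fx=5,fy=5,interpolation=cv2.INTER_CUBIC))
a=cv2.imread("pics/scene0.png")
cv2.imwrite("pics/scene_z1.png",cv2.resize(a[140:230,70:230],None,fx=5,fy=5,interpolation=cv2.INTER_CUBIC))
cv2.imwrite("pics/scene_z2.png",cv2.resize(a[170:290,250:390],None,fx=5,fy=5,interpolation=cv2.INTER_CUBIC))
E
```

```text
(no output)
```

View pics/top_z1.png

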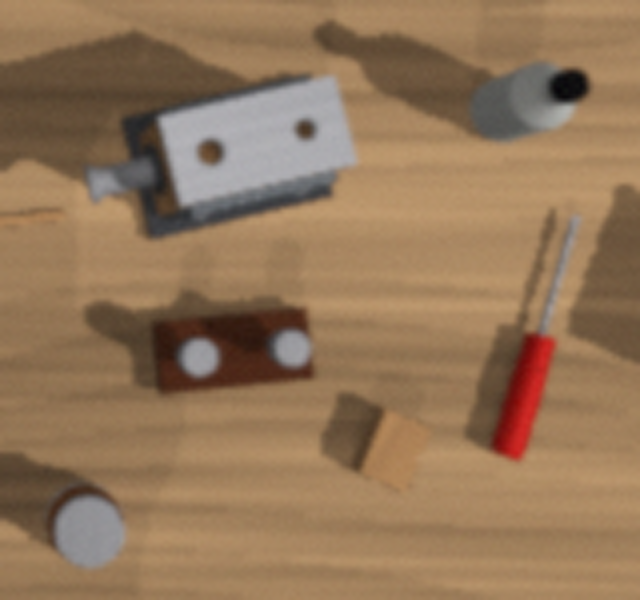

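View pics/top_z2.png

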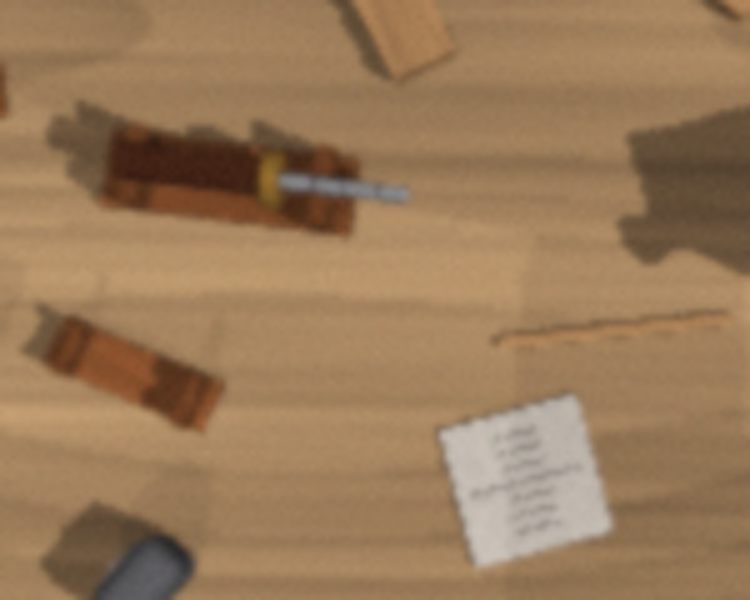

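View pics/scene_z1.png

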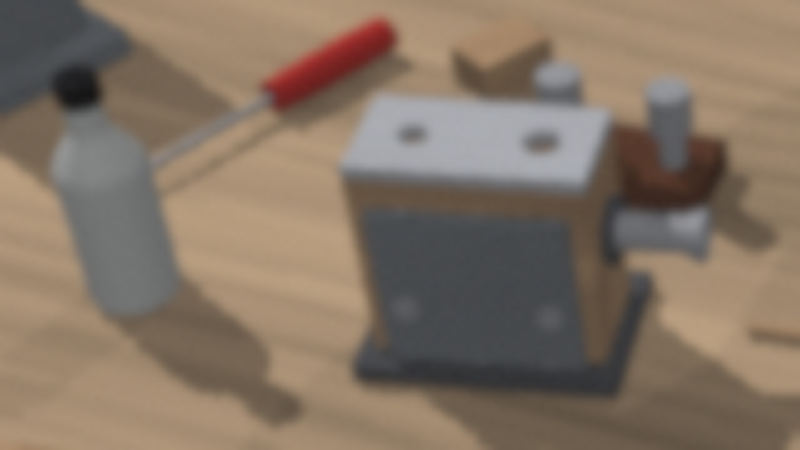

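View pics/scene_z2.png

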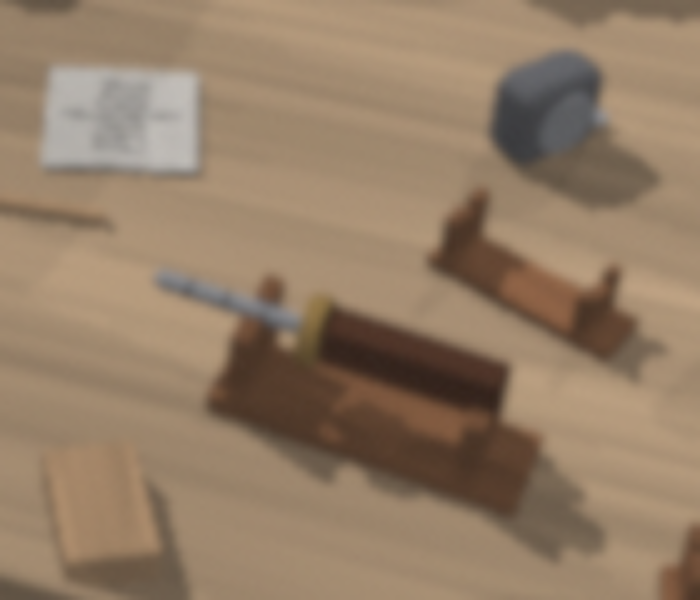

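```bash
cat > h.py <<'E'
import numpy as np, cv2
from station import r, imaging
def ray(n,u,v):
    m=imaging.camera_model(n); d=np.array([(u-m['cx'])/m['fx'],(v-m['cy'])/m['fy'],1.]); R=np.array(m['R'])
    return -R.T@np.array(m['t']), R.T@d
def plane(n,u,v,z):
    c,d=ray(n,u,v); return c+d*(z-c[2])/d[2]
def proj(n,X):
    m=imaging.camera_model(n); p=np.array(m['R'])@np.array(X)+m['t']; return np.array([m['fx']*p[0]/p[2]+m['cx'],m['fy']*p[1]/p[2]+m['cy']])
def tri(p,q):
    a,d=ray('top',*p); b,e=ray('scene',*q)
    s=np.linalg.lstsq(np.c_[d,-e],b-a,rcond=None)[0]; P=a+d*s[0];Q=b+e*s[1]; return (P+Q)/2,np.linalg.norm(P-Q)
def blobs(mask,off=(0,0),amin=15):
    n,l,s,c=cv2.connectedComponentsWithStats(mask.astype(np.uint8))
    return [(c[i]+off,s[i,4],s[i,:4]+np.array([off[0],off[1],0,0])) for i in range(1,n) if s[i,4]>=amin]
E
python3 - <<'E'
from h import *
np.set_printoptions(precision=4,suppress=True)
t=cv2.imread("pics/top0.png"); hs=cv2.cvtColor(t,cv2.COLOR_BGR2HSV)
def go(name,mask,box,amin=15):
    x0,y0,x1,y1=box
    for b in blobs(mask[y0:y1,x0:x1],(x0,y0),amin): print(name,b)
low=(hs[...,1]<50)&(hs[...,2]>110)
go("lowsat",low,(270,140,420,290))
go("card",(hs[...,1]<50)&(hs[...,2]>130),(210,200,260,250))
# holes: dark within jig top
g=cv2.cvtColor(t,cv2.COLOR_BGR2GRAY).astype(float)
for (u,v,R) in((312,178,5),(336,172,4)):
    w=np.clip(140-g[v-R:v+R+1,u-R:u+R+1],0,None); yy,xx=np.mgrid[v-R:v+R+1,u-R:u+R+1]
    p=((w*xx).sum()/w.sum(),(w*yy).sum()/w.sum()); print('hole',p,plane('top',*p,.137)); 
print(g[165:186,304:342].astype(int)[::2])
c=cv2.findContours(low[150:200,290:360].astype(np.uint8),cv2.RETR_EXTERNAL,2)[0]
k=max(c,key=cv2.contourArea);print(cv2.minAreaRect(k))
E
```

```text
lowsat (array([324.1304, 175.4811]), np.int32(1112), array([300, 159,  49,  34]))
lowsat (array([394.9778, 167.5889]), np.int32(90), array([389, 161,  15,  12]))
lowsat (array([285.2222, 185.7333]), np.int32(45), array([282, 183,   9,   7]))
lowsat (array([399.5   , 207.4167]), np.int32(48), array([395, 194,  10,  29]))
lowsat (array([332.9375, 226.8438]), np.int32(64), array([329, 223,   9,   9]))
lowsat (array([309.8485, 228.9394]), np.int32(66), array([306, 225,   9,   9]))
lowsat (array([281.9582, 272.5439]), np.int32(239), array([274, 264,  17,  18]))
card (array([234.5913, 225.7275]), np.int32(800), array([218, 209,  34,  34]))
hole (np.float64(312.44262295081967), np.float64(177.42926533090468)) [ 0.5798 -0.1373  0.137 ]
hole (np.float64(335.94464944649445), np.float64(171.91051660516604)) [ 0.5966 -0.2046  0.137 ]
[[ 70  63  65  69  66  69  78  84  92 107 119 127 144 156 162 162 171 171
  172 175 172 171 170 171 171 172 172 170 171 167 169 168 167 167 167 169
  169 167]
 [ 97 112 125 136 150 157 162 166 171 173 172 174 173 173 175 173 171 172
  171 173 171 169 169 170 171 170
[... 885 characters left out ...]
 79  81 112 153 172 177 175 175 174
  174 173 174 173 172 172 174 175 174 177 176 172 174 174 173 174 174 173
  173 173]
 [175 176 177 178 176 172 160 151 141 136 151 164 172 175 173 176 173 176
  174 177 175 175 175 173 174 174 174 174 172 173 175 173 174 176 173 172
  175 174]
 [169 172 173 174 173 172 175 174 173 175 176 176 177 177 175 176 175 176
  173 173 173 173 174 174 174 175 174 174 174 170 168 166 162 157 141 131
  126 128]
 [156 173 177 175 176 177 176 175 175 175 176 176 174 173 174 173 173 174
  174 175 176 170 166 162 163 152 137 130 126 126 119 112 111 111 109 105
  106 109]]
((34.20589065551758, 25.823528289794922), (26.436382293701172, 45.59669494628906), 75.96376037597656)
```

```bash
python3 - <<'E'
from h import *
np.set_printoptions(precision=4,suppress=True)
t=cv2.imread("pics/top0.png"); s=cv2.imread("pics/scene0.png")
T=cv2.resize(t[140:290,130:420],None,fx=8,fy=8,interpolation=cv2.INTER_CUBIC); S=cv2.resize(s[140:290,70:390],None,fx=8,fy=8,interpolation=cv2.INTER_CUBIC)
def up(p,o): return (np.array(p)+.5)/8-.5+np.array(o)
def b(img,o,name,f,box,amin):
    h=cv2.cvtColor(img,cv2.COLOR_BGR2HSV).astype(int); g=cv2.cvtColor(img,cv2.COLOR_BGR2GRAY).astype(int)
    m=f(h,g); x0,y0,x1,y1=[int((v-oo)*8) for v,oo in zip(box,o+o)]
    out=[]
    for c,a,bb in blobs(m[y0:y1,x0:x1],(x0,y0),amin):
        print(name,up(c,o),a/64,bb[2:]/8); out.append(up(c,o))
    return out
ot=(130,140);os_=(70,140)
for x in b(T,ot,'hole',lambda h,g:g<125,(305,166,342,184),300): print(plane('top',*x,.137))
for x in b(T,ot,'pin',lambda h,g:(g>115)&(h[...,1]<70),(300,218,342,236),1000): print(plane('top',*x,.074))
for x in b(S,os_,'holeS',lambda h,g:g<125,(146,163,186,172),200): print(plane('scene',*x,.137))
b(T,ot,'collar',lambda h,g:(h[...,0]>18)&(h[...,0]<32)&(h[...,1]>130)&(g>70),(178,158,190,174),100)
b(T,ot,'rod',lambda h,g:(h[...,1]<70),(186,160,216,174),100)
b(T,ot,'handle',lambda h,g:(g<60),(148,152,186,174),500)
b(S,os_,'rodS',lambda h,g:(h[...,1]<70),(280,220,312,238),100)
for x in b(T,ot,'card',lambda h,g:(h[...,1]<50)&(g>120),(212,203,260,250),3000): print(plane('top',*x,.005))
b(T,ot,'tube',lambda h,g:(h[...,1]<60)&(g>80),(278,174,302,194),100)
b(S,os_,'tubeS',lambda h,g:(h[...,1]<60)&(g>80),(190,178,214,194),100)
b(S,os_,'pinS',lambda h,g:(h[...,1]<60)&(g>80),(196,154,212,176),100)
E
```

```text
hole [307.1247 166.1175] 7.28125 [7.5   1.875]
hole [335.9368 171.8874] 20.875 [5.25 5.  ]
hole [312.3463 177.4914] 33.0 [6.625 6.5  ]
[ 0.6122 -0.122   0.137 ]
[ 0.5967 -0.2046  0.137 ]
[ 0.5796 -0.137   0.137 ]
pin [333.0012 226.6936] 61.34375 [9.25 8.5 ]
pin [309.5588 228.9436] 60.40625 [8.625 8.875]
[ 0.4387 -0.2092  0.074 ]
[ 0.4311 -0.1389  0.074 ]
holeS [152.0122 166.4391] 6.25 [3.75  2.125]
holeS [177.8485 168.0692] 14.21875 [5.625 3.125]
[ 0.5956 -0.2063  0.137 ]
[ 0.5784 -0.1384  0.137 ]
collar [183.1949 165.4662] 2.921875 [2.375 3.625]
rod [198.3444 167.0675] 90.40625 [26.125  6.125]
handle [165.8491 162.585 ] 286.515625 [30.5 14.5]
rodS [294.6983 229.2042] 170.90625 [30.375 14.375]
card [234.6173 225.6994] 802.5625 [34.25  34.125]
[0.436  0.0886 0.005 ]
tube [300.8096 176.3132] 8.71875 [2.    8.125]
tube [288.5868 184.1416] 112.46875 [16.875 10.375]
tubeS [203.1389 186.0388] 175.84375 [20.75 11.25]
pinS [203.4916 162.4342] 142.984375 [10.5 19. ]
```

```bash
cat >> h.py <<'E'
def axes(st=None):
    from scipy.spatial.transform import Rotation as Ro
    st=st or r.get_state(); q=st['orientation']; return Ro.from_quat([q[1],q[2],q[3],q[0]]).as_matrix()
def plan(target, jaw=None):
    """target TCP xyz world; jaw: world angle (deg) of jaw axis"""
    st=r.get_state(); M=axes(st); d=M.T@(np.array(target)-st['position'])/0.05
    turn=0
    if jaw is not None:
        a=np.arctan2(M[1,2],M[0,2]); turn=-(np.radians(jaw)-a); turn=(turn+np.pi/2)%np.pi-np.pi/2
    print('t %.2f'%st['t'],'pos',st['position'].round(4),'shift',d.round(3),'turn',round(float(turn),3),'q6',st['joints'][5].round(3),'w',st['width'].round(4),'F',st['contact_force'].round(1))
E
python3 - <<'E'
from h import *
np.set_printoptions(precision=4,suppress=True)
print(axes())
plan([.4311,-.1389,.156],jaw=np.degrees(np.arctan2(.107,.994)))
t=cv2.imread("pics/top0.png");h=cv2.cvtColor(t,cv2.COLOR_BGR2HSV).astype(int)
T=cv2.resize(t[150:180,180:220],None,fx=8,fy=8,interpolation=cv2.INTER_CUBIC);g=T.astype(int)
m=((T[...,0].astype(int)-T[...,2])>-25)
n,l,s,c=cv2.connectedComponentsWithStats(m.astype(np.uint8));i=1+np.argmax(s[1:,4]);print(s[i]/8)
yy,xx=np.where(l==i);u=(xx+.5)/8-.5+180;v=(yy+.5)/8-.5+150
P=np.array([plane('top',a,b,.055)[:2] for a,b in zip(u[::7],v[::7])]);c=P.mean(0);w=np.linalg.svd(P-c,full_matrices=False)[2][0]
if w[1]>0:w=-w
pr=(P-c)@w;print('rod',c,w,np.degrees(np.arctan2(w[1],w[0])),pr.min(),pr.max()); tip=c+w*pr.max(); print('tip',tip,'handle',tip-.135*w)
H=tip-.135*w
print([proj(n,[*(H+w*k),.055]) for n in('top','scene') for k in(-.045,0,.045,.055,.135)])
C=np.array([.5875,-.1715]);x=np.array([.2424,-.9702]);M=C-.12*x
print('mouth',M,[proj(n,[*M,.08]) for n in('top','scene')])
E
```

```text
[[ 0.9284 -0.0007  0.3716]
 [-0.3716 -0.0015  0.9284]
 [-0.0001 -1.     -0.0016]]Traceback (most recent call last):
  File "<stdin>", line 4, in <module>
  File "h.py", line 25, in plan
    print('t %.2f'%st['t'],'pos',st['position'].round(4),'shift',d.round(3),'turn',round(float(turn),3),'q6',st['joints'][5].round(3),'w',st['width'].round(4),'F',st['contact_force'].round(1))
                                                                                                                                          ^^^^^^^^^^^^^^^^^
AttributeError: 'float' object has no attribute 'round'
```

```bash
sed -i "s/st\['width'\].round(4)/round(float(st['width']),4)/" h.py
python3 - <<'E'
from h import *
np.set_printoptions(precision=4,suppress=True)
plan([.4311,-.1389,.156],jaw=np.degrees(np.arctan2(.107,.994)))
t=cv2.imread("pics/top0.png");h=cv2.cvtColor(t,cv2.COLOR_BGR2HSV).astype(int)
T=cv2.resize(t[150:180,180:220],None,fx=8,fy=8,interpolation=cv2.INTER_CUBIC)
m=((T[...,0].astype(int)-T[...,2])>-25)
n,l,s,c=cv2.connectedComponentsWithStats(m.astype(np.uint8));i=1+np.argmax(s[1:,4]);print(s[i]/8)
yy,xx=np.where(l==i);u=(xx+.5)/8-.5+180;v=(yy+.5)/8-.5+150
P=np.array([plane('top',a,b,.055)[:2] for a,b in zip(u[::7],v[::7])]);c=P.mean(0);w=np.linalg.svd(P-c,full_matrices=False)[2][0]
if w[1]>0:w=-w
pr=(P-c)@w;print('rod',c,w,np.degrees(np.arctan2(w[1],w[0])),pr.min(),pr.max()); tip=c+w*pr.max(); print('tip',tip,'handle',tip-.135*w)
H=tip-.135*w
print([proj(n,[*(H+w*k),.055]) for n in('top','scene') for k in(-.045,0,.045,.055,.135)])
C=np.array([.5875,-.1715]);x=np.array([.2424,-.9702]);M=C-.12*x
print('mouth',M,[proj(n,[*M,.08]) for n in('top','scene')])
E
```

```text
t 0.10 pos [0.2227 0.5566 0.2052] shift [  9.038   1.002 -11.363] turn 1.083 q6 -0.085 w 0.093 F [ 0.1 -0.3 -0.3]
[  6.25   14.375  25.375   5.875 645.5  ]
rod [0.6158 0.203 ] [-0.1074 -0.9942] -96.16600308416521 -0.03670548165827587 0.041556049440126905
tip [0.6114 0.1617] handle [0.6259 0.2959]
[array([153.0389, 161.5324]), array([167.5439, 163.2887]), array([182.0523, 165.0455]), array([185.2768, 165.4359]), array([211.0791, 168.5602]), array([351.1033, 249.254 ]), array([332.8482, 243.1337]), array([315.1449, 237.1983]), array([311.2832, 235.9036]), array([281.2962, 225.8499])]
mouth [ 0.5584 -0.0551] [array([282.0412, 186.0337]), array([210.9962, 187.2945])]
```

Emit:
drive_tool([
  [[0.3,0,-0.4],0.05,1],
  [[0.8,0,-1.1],0.15,1],
  [[1.4,0,-1.9],0.3,1],
  [[2.1,0.05,-2.7],0.45,1],
  [[2.8,0.1,-3.5],0.6,1],
  [[3.5,0.15,-4.3],0.75,1],
  [[4.1,0.2,-5.1],0.9,1],
  [[4.7,0.25,-5.9],1.0,1],
])

```text
t: 0.9
position: [0.3289, 0.2033, 0.1937]
orientation: [-0.544, 0.544, -0.452, 0.452]
contact_force: [1.3, -0.5, 1.0]
width: 0.0926
```

```bash
python3 -c "
from h import *
plan([.4311,-.1389,.156],jaw=6.1)"
```

```text
t 0.90 pos [0.3289 0.2033 0.1937] shift [7.104 0.755 0.753] turn 0.078 q6 0.236 w 0.0926 F [ 1.3 -0.5  1. ]
```

Emit:
drive_tool([
  [[0.8,0.05,0.1],0.02,1],
  [[1.7,0.1,0.2],0.05,1],
  [[2.6,0.2,0.3],0.08,1],
  [[3.5,0.3,0.4],0.08,1],
  [[4.4,0.4,0.5],0.08,1],
  [[5.3,0.5,0.6],0.08,1],
  [[6.1,0.5,0.7],0.08,1],
  [[6.8,0.5,0.75],0.08,1],
])

```text
t: 1.7
position: [0.4299, -0.1237, 0.1685]
orientation: [-0.526, 0.527, -0.472, 0.472]
contact_force: [0.7, 0.2, 0.5]
width: 0.0928
```

```bash
python3 -c "
from h import *
plan([.4311,-.1389,.156],jaw=6.1)"
```

```text
t 1.70 pos [ 0.4299 -0.1237  0.1685] shift [ 0.305  0.251 -0.008] turn 0.002 q6 -0.504 w 0.0928 F [0.7 0.2 0.5]
```

Emit:
drive_tool([
  [[0.3,0.3,0],0,1],
  [[0.3,0.7,0],0,1],
  [[0.3,1.1,0],0,1],
  [[0.3,1.5,0],0,1],
  [[0.3,1.9,0],0,0.6],
  [[0.3,2.15,0],0,0.2],
  [[0.3,2.25,0],0,0.0],
  [[0.3,2.25,0],0,0.0],
], squeeze=30)

```text
t: 2.5
position: [0.4312, -0.1363, 0.0561]
orientation: [-0.527, 0.527, -0.472, 0.471]
contact_force: [-0.4, 0.4, 0.3]
width: 0.0655
```

```bash
python3 -c "
from h import *
plan([.4311,-.1389,.056],jaw=6.1)
for n in ('scene','top'): cv2.imwrite(f'pics/{n}1.png',imaging.snapshot(n)[:,:,::-1])
a=cv2.imread('pics/top1.png')[190:265,270:370]; b=cv2.imread('pics/scene1.png')[125:200,160:260]
cv2.imwrite('pics/c1.png',cv2.resize(np.hstack([a,b]),None,fx=4,fy=4,interpolation=2))"
```

```text
t 2.50 pos [ 0.4312 -0.1363  0.0561] shift [ 0.052  0.003 -0.008] turn 0.004 q6 -0.53 w 0.0655 F [-0.4  0.4  0.3]
```

View pics/c1.png

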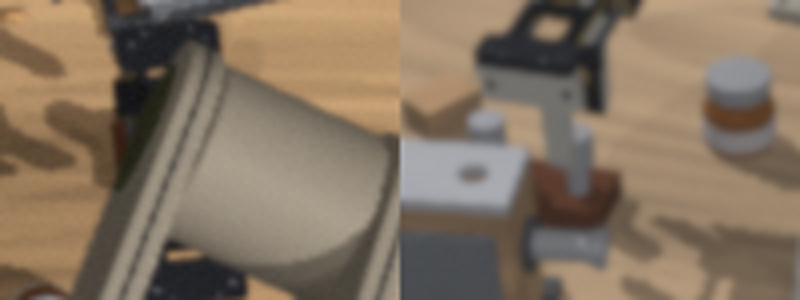

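Emit:
drive_tool([
  [[0.05,0,0],0,0],
  [[0.05,0,0],0,-0.2],
  [[0.05,0,0],0,-0.5],
  [[0.05,0,0],0,-1],
  [[0.05,0,0],0,-1],
  [[0.05,0,0],0,-1],
  [[0.05,0,0],0,-1],
  [[0.05,0,0],0,-1],
], squeeze=30)

```text
t: 3.4
position: [0.4321, -0.1391, 0.0569]
orientation: [0.527, -0.527, 0.472, -0.472]
contact_force: [-0.5, 0.0, 3.3]
width: 0.0262
```

Emit:
drive_tool([
  [[0,-0.1,0],0,-1],
  [[0,-0.4,0],0,-1],
  [[0,-0.9,0],0,-1],
  [[0,-1.4,0],0,-1],
  [[0,-1.9,0],0,-1],
  [[0,-2.4,0],0,-1],
  [[0,-2.9,0],0,-1],
  [[0,-3.1,0],0,-1],
])

```text
t: 4.2
position: [0.4329, -0.1394, 0.2143]
orientation: [0.527, -0.526, 0.471, -0.473]
contact_force: [-0.0, -0.3, -1.0]
width: 0.0267
```

```bash
python3 -c "
from h import *
plan([.579,-.1377,.210])
for n in ('scene',): cv2.imwrite(f'pics/{n}2.png',imaging.snapshot(n)[:,:,::-1])
b=cv2.imread('pics/scene2.png')[60:160,140:260]
cv2.imwrite('pics/c2.png',cv2.resize(b,None,fx=6,fy=6,interpolation=2))"
```

```text
t 4.20 pos [ 0.4329 -0.1394  0.2143] shift [0.288 0.095 2.908] turn 0.0 q6 -0.534 w 0.0267 F [-0.  -0.3 -1. ]
```

View pics/c2.png

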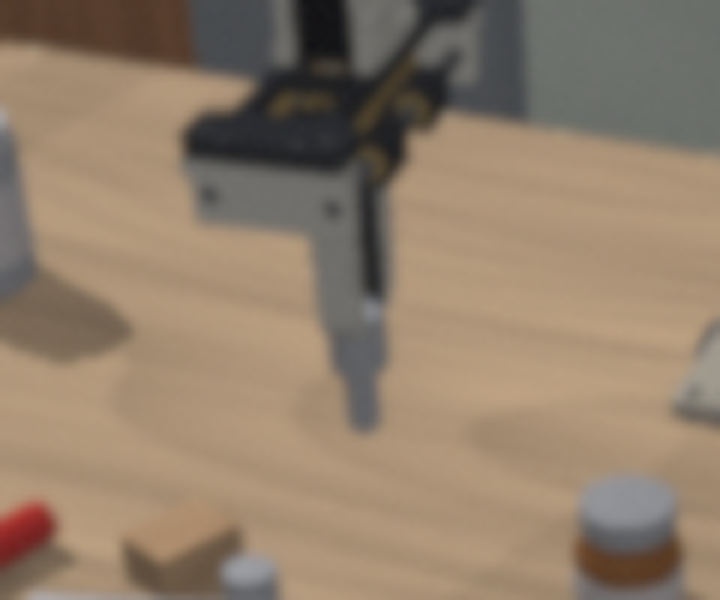

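```bash
python3 -c "
from h import *
p=r.get_state()['position']
for dz in(.003,-.02,-.035,-.046):print(dz,proj('scene',p+[0,0,dz]),proj('top',p+[0,0,dz]))
m=imaging.camera_model('scene');d=(np.array(m['R'])@p+m['t'])[2];print('px for 16,12,28mm',[421.46/d*k for k in(.016,.012,.028)])
g=cv2.imread('pics/scene2.png')[...,2].astype(int)
print(g[114:134,190:212])
"
```

```text
0.003 [199.15616513 115.76418235] [318.19020718 230.15506082]
-0.02 [199.78886507 123.01085955] [316.68117011 229.81412059]
-0.035 [200.19339729 127.64420045] [315.73321337 229.59994654]
-0.046 [200.48609322 130.9966157 ] [315.05535522 229.44679648]
px for 16,12,28mm [np.float64(5.7371529520666815), np.float64(4.302864714050012), np.float64(10.040017666116693)]
[[183 181 171 147 121 108 105 105 105 105 104 103 102 114 142 163 171 174
  175 176 175 176]
 [185 184 178 160 132 108  99  98 100 101 101  98  98 110 138 161 171 174
  174 174 174 174]
 [184 184 182 170 142 112  95  94  95  97  98  96  98 108 135 161 172 175
  176 177 176 176]
 [184 185 183 174 149 116  96  92  95  95  96  95  97 106 132 159 173 177
  178 179 179 179]
 [184 184 183 175 152 118  96  94  95  96  96  96  96 105 130 159 172 176
  176 178 178 180]
 [182 182 182 176 154 122  97  94  94  96  96  95  96 105 131 158 172 175
  176 177 178 179]
 [181 181 180 176 158 127 102  95  94  95  96  96  97 109 136 161 173 176
  177 178 179 180]
 [178 178 179 175 162 135 111  98  95  95  96  98 105 123 149 167 175 177
  178 178 1
[... 424 characters left out ...]
5  97 115 146 165 172 174 175
  175 177 177 178]
 [165 163 164 164 165 164 158 139 113  98  95  98 113 140 161 168 171 173
  174 175 176 177]
 [163 163 163 164 165 164 159 142 115  99  95  97 111 139 160 168 172 172
  172 173 174 174]
 [164 163 162 163 163 164 160 145 120 101  95  98 113 139 161 169 173 173
  173 174 172 173]
 [167 166 165 165 165 165 163 151 128 108 102 104 120 144 162 169 172 173
  173 174 174 174]
 [170 168 167 167 167 168 167 161 144 127 119 123 138 156 167 171 172 172
  172 173 173 173]
 [174 171 170 169 169 170 170 167 161 151 146 148 158 167 172 172 173 173
  173 173 173 172]
 [178 175 173 171 169 170 171 171 169 167 165 167 170 173 175 174 176 175
  174 174 174 174]]
```

Emit:
drive_tool([
  [[0.0,0,0.2],0,-1],
  [[0.05,0,0.6],0,-1],
  [[0.1,0,1.1],0,-1],
  [[0.15,0,1.6],0,-1],
  [[0.2,0,2.1],0,-1],
  [[0.25,0,2.5],0,-1],
  [[0.29,0,2.8],0,-1],
  [[0.29,0,2.91],0,-1],
])

```text
t: 5.05
position: [0.5786, -0.1368, 0.2086]
orientation: [-0.526, 0.527, -0.473, 0.47]
contact_force: [-0.4, 0.5, -1.5]
width: 0.0267
```

Emit:
drive_tool([
  [[0,0,0],0,-1],
  [[0,0.1,0],0,-1],
  [[0,0.2,0],0,-1],
  [[0,0.3,0],0,-1],
  [[0,0.4,0],0,-1],
  [[0,0.4,0],0,-1],
  [[0,0.4,0],0,-1],
  [[0,0.4,0],0,-1],
])

```text
t: 5.85
position: [0.5783, -0.1375, 0.192]
orientation: [0.527, -0.527, 0.472, -0.472]
contact_force: [0.4, -0.2, 0.3]
width: 0.0263
```

```bash
python3 -c "
from h import *
plan([.579,-.1377,.18])
for n in ('scene',): cv2.imwrite(f'pics/{n}3.png',imaging.snapshot(n)[:,:,::-1])
p=r.get_state()['position'];print(proj('scene',p+[0,0,-.046]),proj('scene',[.579,-.1377,.137]))
b=cv2.imread('pics/scene3.png')[110:200,130:230]
cv2.imwrite('pics/c3.png',cv2.resize(b,None,fx=6,fy=6,interpolation=2))"
```

```text
t 5.85 pos [ 0.5783 -0.1375  0.192 ] shift [0.005 0.24  0.014] turn 0.0 q6 -0.43 w 0.0263 F [ 0.4 -0.2  0.3]
[177.77786322 165.33012965] [177.96923511 168.24819098]
```

View pics/c3.png

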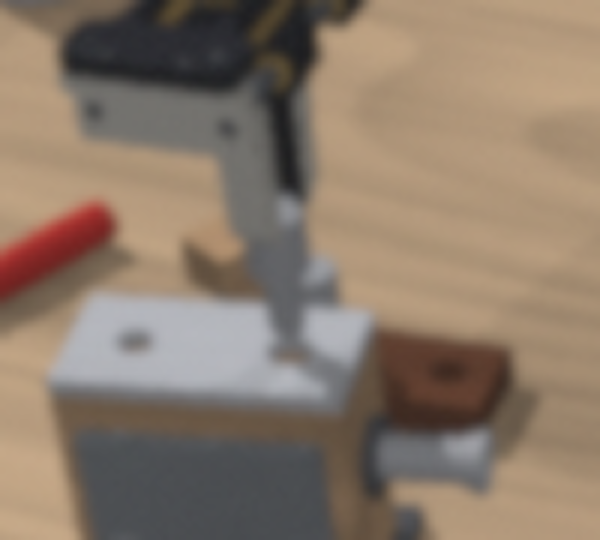

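Emit:
drive_tool([
  [[0,0.05,0.01],0,-1],
  [[0,0.1,0.01],0,-1],
  [[0,0.15,0.01],0,-1],
  [[0,0.2,0.01],0,-1],
  [[0,0.25,0.01],0,-1],
  [[0,0.3,0.01],0,-1],
  [[0,0.3,0.01],0,-1],
  [[0,0.3,0.01],0,-1],
])

```text
t: 6.7
position: [0.5787, -0.1372, 0.1765]
orientation: [0.527, -0.527, 0.472, -0.472]
contact_force: [1.7, 0.8, -1.4]
width: 0.0264
```

Emit:
drive_tool([
  [[0,0.08,0],0,-1],
  [[0,0.16,0],0,-1],
  [[0,0.24,0],0,-1],
  [[0,0.32,0],0,-1],
  [[0,0.4,0],0,-1],
  [[0,0.47,0],0,-1],
  [[0,0.5,0],0,-1],
  [[0,0.5,0],0,-1],
])

```text
t: 7.5
position: [0.5785, -0.1373, 0.1512]
orientation: [-0.527, 0.527, -0.472, 0.472]
contact_force: [2.2, 0.9, -1.7]
width: 0.0265
```

Emit:
drive_tool([
  [[0,0.03,0],0,-1],
  [[0,0.04,0],0,-0.3],
  [[0,0.04,0],0,-0.2],
  [[0,0.04,0],0,0],
  [[0,0.04,0],0,0.3],
  [[0,0,0],0,0.5],
  [[0,0,0],0,0.7],
  [[0,-0.3,0],0,0.8],
])

```text
t: 8.3
position: [0.5771, -0.1369, 0.1648]
orientation: [-0.526, 0.527, -0.473, 0.47]
contact_force: [-0.2, -0.8, -0.9]
width: 0.0725
```

Emit:
drive_tool([
  [[0,-0.4,0],0,1],
  [[0,-0.8,-0.2],0,1],
  [[0,-1.0,-0.6],0,1],
  [[0.2,-1.0,-1.0],0,1],
  [[0.4,-1.0,-1.4],0,1],
  [[0.6,-1.0,-1.8],0,1],
  [[0.8,-1.0,-2.2],0,1],
  [[1.0,-0.9,-2.5],0,1],
])

```text
t: 9.1
position: [0.4596, -0.2016, 0.2138]
orientation: [0.527, -0.527, 0.471, -0.473]
contact_force: [-0.2, 0.3, 0.9]
width: 0.093
```

```bash
python3 -c "
from h import *
plan([.4387,-.2092,.156])
for n in ('scene','top'): cv2.imwrite(f'pics/{n}4.png',imaging.snapshot(n)[:,:,::-1])
print(proj('scene',[.579,-.1377,.167]))
a=cv2.imread('pics/top4.png')[150:240,270:370];b=cv2.imread('pics/scene4.png')[120:210,130:230]
cv2.imwrite('pics/c4.png',cv2.resize(np.hstack([a,b]),None,fx=4,fy=4,interpolation=2))"
```

```text
t 9.10 pos [ 0.4596 -0.2016  0.2138] shift [ 0.103  1.156 -0.435] turn 0.0 q6 -0.625 w 0.093 F [-0.2  0.3  0.9]
[176.71718179 158.89899834]
```

View pics/c4.png

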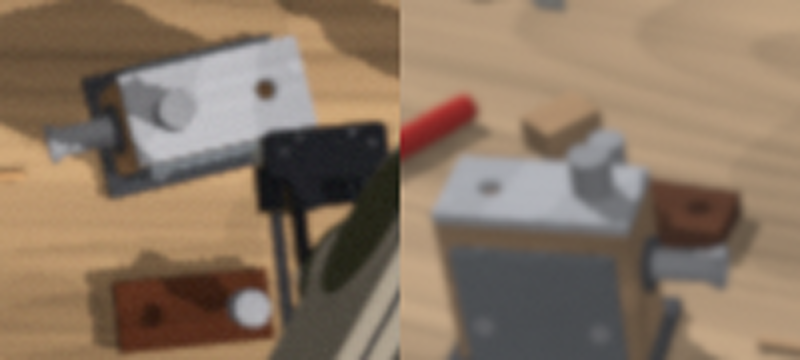

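Emit:
drive_tool([
  [[0.1,0.1,-0.3],0,1],
  [[0.1,0.3,-0.44],0,1],
  [[0.1,0.6,-0.44],0,1],
  [[0.1,1.0,-0.44],0,1],
  [[0.1,1.4,-0.44],0,0.6],
  [[0.1,1.7,-0.44],0,0.3],
  [[0.1,2.0,-0.44],0,0.1],
  [[0.1,2.2,-0.44],0,0.1],
])

```text
t: 10.0
position: [0.4383, -0.2076, 0.1]
orientation: [-0.527, 0.527, -0.472, 0.471]
contact_force: [0.3, 0.7, -0.1]
width: 0.0654
```

```bash
python3 -c "
from h import *
plan([.4387,-.2092,.056])"
```

```text
t 10.00 pos [ 0.4383 -0.2076  0.1   ] shift [0.033 0.879 0.006] turn 0.0 q6 -0.659 w 0.0654 F [ 0.3  0.7 -0.1]
```

Emit:
drive_tool([
  [[0.03,0.2,0],0,0.1],
  [[0.03,0.5,0],0,0.1],
  [[0.03,0.75,0],0,0.1],
  [[0.03,0.88,0],0,0.1],
  [[0.03,0.88,0],0,0],
  [[0.03,0.88,0],0,-0.3],
  [[0.03,0.88,0],0,-0.6],
  [[0.03,0.88,0],0,-1],
])

```text
t: 10.8
position: [0.4392, -0.21, 0.0584]
orientation: [0.527, -0.527, 0.471, -0.472]
contact_force: [0.4, -0.7, 0.4]
width: 0.0271
```

Emit:
drive_tool([
  [[0,0,0],0,-1],
  [[0,0,0],0,-1],
  [[0,0,0],0,-1],
  [[0,-0.1,0],0,-1],
  [[0,-0.4,0],0,-1],
  [[0,-0.9,0],0,-1],
  [[0,-1.4,0],0,-1],
  [[0,-1.9,0],0,-1],
])

```text
t: 11.6
position: [0.4382, -0.2093, 0.1533]
orientation: [-0.527, 0.527, -0.472, 0.471]
contact_force: [0.2, 0.0, -0.0]
width: 0.0257
```

Emit:
drive_tool([
  [[0,-0.5,0],0,-1],
  [[0,-0.9,0],0,-1],
  [[0,-1.1,0],0,-1],
  [[0,-1.1,0],0,-1],
  [[0,-1.1,0.1],0,-1],
  [[0,-1.1,0.3],0,-1],
  [[0,-1.1,0.5],0,-1],
  [[0,-1.1,0.5],0,-1],
])

```text
t: 12.4
position: [0.4644, -0.2064, 0.2066]
orientation: [-0.527, 0.527, -0.472, 0.471]
contact_force: [-0.5, 0.9, -0.5]
width: 0.0262
```

```bash
python3 -c "
from h import *
plan([.596,-.2054,.197])
for n in ('scene',): cv2.imwrite(f'pics/{n}5.png',imaging.snapshot(n)[:,:,::-1])
p=r.get_state()['position'];print(proj('scene',p+[0,0,-.046]),proj('scene',p+[0,0,-.02]))
b=cv2.imread('pics/scene5.png')[80:180,110:230]
cv2.imwrite('pics/c5.png',cv2.resize(b,None,fx=6,fy=6,interpolation=2))"
```

```text
t 12.40 pos [ 0.4644 -0.2064  0.2066] shift [0.272 0.188 2.618] turn 0.0 q6 -0.63 w 0.0262 F [-0.5  0.9 -0.5]
[174.78476809 134.46295854] [173.73996422 126.52592882]
```

View pics/c5.png

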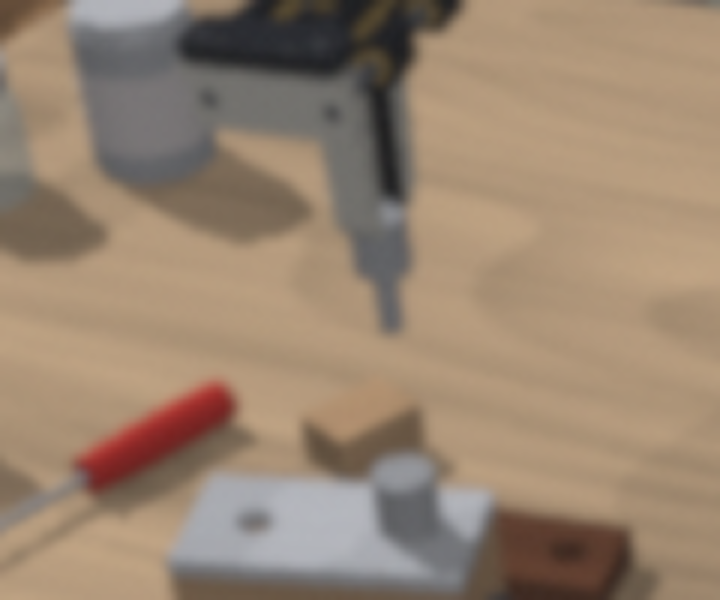

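Emit:
drive_tool([
  [[0.0,0,0.2],0,-1],
  [[0.05,0,0.6],0,-1],
  [[0.1,0,1.1],0,-1],
  [[0.15,0,1.6],0,-1],
  [[0.2,0,2.1],0,-1],
  [[0.25,0,2.45],0,-1],
  [[0.27,0,2.6],0,-1],
  [[0.27,0,2.62],0,-1],
])

```text
t: 13.25
position: [0.5958, -0.2057, 0.2071]
orientation: [-0.527, 0.527, -0.472, 0.471]
contact_force: [0.3, -0.2, 0.3]
width: 0.0259
```

Emit:
drive_tool([
  [[0,0,0],0,-1],
  [[0,0.05,0],0,-1],
  [[0,0.1,0],0,-1],
  [[0,0.15,0],0,-1],
  [[0,0.2,0],0,-1],
  [[0,0.25,0],0,-1],
  [[0,0.25,0],0,-1],
  [[0,0.25,0],0,-1],
])

```text
t: 14.05
position: [0.5952, -0.2059, 0.195]
orientation: [-0.527, 0.527, -0.472, 0.472]
contact_force: [0.0, -0.0, 0.4]
width: 0.026
```

```bash
python3 -c "
from h import *
plan([.596,-.2054,.18])
for n in ('scene',): cv2.imwrite(f'pics/{n}6.png',imaging.snapshot(n)[:,:,::-1])
p=r.get_state()['position'];print(proj('scene',p+[0,0,-.046]),proj('scene',[.596,-.2054,.137]))
b=cv2.imread('pics/scene6.png')[120:200,110:210]
cv2.imwrite('pics/c6.png',cv2.resize(b,None,fx=7,fy=7,interpolation=2))"
```

```text
t 14.05 pos [ 0.5952 -0.2059  0.195 ] shift [-0.009  0.3    0.017] turn 0.0 q6 -0.524 w 0.026 F [ 0.  -0.   0.4]
[151.51690541 162.66000776] [152.24394863 166.59472619]
```

View pics/c6.png

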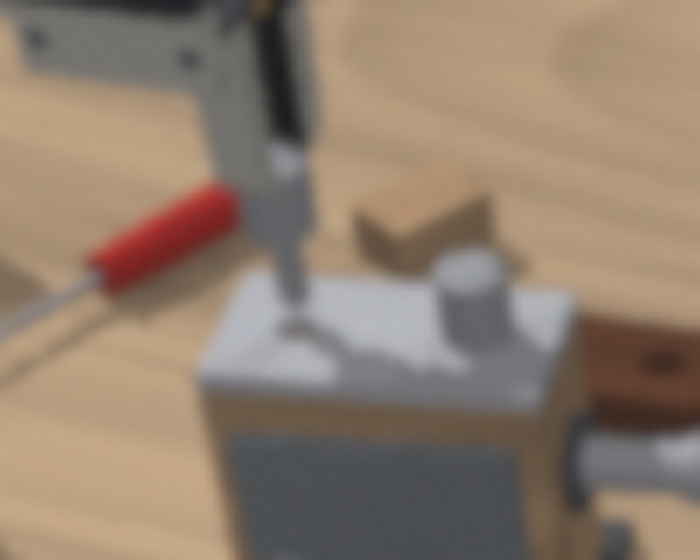

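Emit:
drive_tool([
  [[-0.01,0.05,0.02],0,-1],
  [[-0.01,0.1,0.02],0,-1],
  [[-0.01,0.16,0.02],0,-1],
  [[-0.01,0.22,0.02],0,-1],
  [[-0.01,0.28,0.02],0,-1],
  [[-0.01,0.34,0.02],0,-1],
  [[-0.01,0.38,0.02],0,-1],
  [[-0.01,0.38,0.02],0,-1],
])

```text
t: 14.9
position: [0.596, -0.2053, 0.1756]
orientation: [-0.527, 0.527, -0.472, 0.472]
contact_force: [-0.4, 0.1, -1.2]
width: 0.0261
```

Emit:
drive_tool([
  [[0,0.08,0],0,-1],
  [[0,0.16,0],0,-1],
  [[0,0.24,0],0,-1],
  [[0,0.32,0],0,-1],
  [[0,0.4,0],0,-1],
  [[0,0.45,0],0,-1],
  [[0,0.49,0],0,-1],
  [[0,0.5,0],0,-1],
])

```text
t: 15.7
position: [0.5962, -0.2054, 0.1515]
orientation: [-0.527, 0.527, -0.472, 0.472]
contact_force: [-2.7, 0.7, 4.0]
width: 0.0261
```

Emit:
drive_tool([
  [[0,0.0,0],0,-0.3],
  [[0,0.0,0],0,-0.2],
  [[0,0.0,0],0,0],
  [[0,0.0,0],0,0.3],
  [[0,0,0],0,0.5],
  [[0,0,0],0,0.7],
  [[0,-0.3,0],0,0.8],
  [[0,-0.8,0],0,1],
])

```text
t: 16.5
position: [0.5949, -0.2048, 0.1901]
orientation: [-0.526, 0.527, -0.473, 0.47]
contact_force: [0.9, 0.3, -0.0]
width: 0.081
```

Emit:
drive_tool([
  [[0,-0.5,0],0,1],
  [[-0.2,-0.9,0],0,1],
  [[-0.6,-1.0,0],0,1],
  [[-1.1,-1.0,0],0,1],
  [[-1.7,-1.0,0],0,1],
  [[-2.4,-1.0,0],0,1],
  [[-3.1,-1.0,0],0,1],
  [[-3.8,-1.0,0],0,1],
])

```text
t: 17.3
position: [0.5744, -0.0141, 0.2408]
orientation: [-0.527, 0.527, -0.472, 0.471]
contact_force: [-0.4, -0.2, -0.0]
width: 0.0926
```

```bash
python3 -c "
from h import *
plan([.6259,.2959,.17],jaw=-6.17)
for n in ('scene','top'): cv2.imwrite(f'pics/{n}7.png',imaging.snapshot(n)[:,:,::-1])
a=cv2.imread('pics/top7.png')[150:240,270:370];b=cv2.imread('pics/scene7.png')[120:210,130:230]
cv2.imwrite('pics/c7.png',cv2.resize(np.hstack([a,b]),None,fx=4,fy=4,interpolation=2))"
```

```text
t 17.30 pos [ 0.5744 -0.0141  0.2408] shift [-6.049  1.417  1.708] turn 0.218 q6 -0.224 w 0.0926 F [-0.4 -0.2 -0. ]
```

View pics/c7.png

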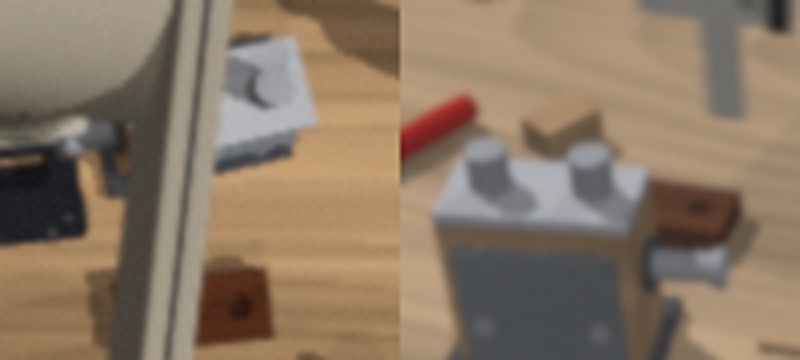

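Emit:
drive_tool([
  [[-0.7,0.1,0.2],0.05,1],
  [[-1.5,0.3,0.4],0.12,1],
  [[-2.3,0.5,0.6],0.2,1],
  [[-3.1,0.7,0.9],0.218,1],
  [[-3.9,0.9,1.1],0.218,1],
  [[-4.7,1.1,1.3],0.218,1],
  [[-5.4,1.3,1.5],0.218,1],
  [[-5.9,1.4,1.7],0.218,1],
])

```text
t: 18.2
position: [0.6261, 0.2885, 0.1693]
orientation: [0.472, -0.473, 0.526, -0.525]
contact_force: [0.4, 0.3, -1.0]
width: 0.0926
```

```bash
python3 -c "
from h import *
plan([.6259,.2959,.045],jaw=-6.17)"
```

```text
t 18.20 pos [0.6261 0.2885 0.1693] shift [-0.149  2.487 -0.015] turn 0.001 q6 0.463 w 0.0926 F [ 0.4  0.3 -1. ]
```

Emit:
drive_tool([
  [[-0.15,0.2,0],0,1],
  [[-0.15,0.6,0],0,1],
  [[-0.15,1.0,0],0,1],
  [[-0.15,1.4,0],0,0.8],
  [[-0.15,1.8,0],0,0.5],
  [[-0.15,2.2,0],0,0.3],
  [[-0.15,2.4,0],0,0.2],
  [[-0.15,2.49,0],0,0],
])

```text
t: 19.0
position: [0.6272, 0.2925, 0.0449]
orientation: [0.471, -0.473, 0.527, -0.526]
contact_force: [-1.3, 0.8, 0.8]
width: 0.0576
```

```bash
python3 -c "
from h import *
plan([.6259,.2959,.045],jaw=-6.17)
for n in ('scene','top'): cv2.imwrite(f'pics/{n}8.png',imaging.snapshot(n)[:,:,::-1])
a=cv2.imread('pics/top8.png')[120:220,130:230];b=cv2.imread('pics/scene8.png')[180:280,270:370]
cv2.imwrite('pics/c8.png',cv2.resize(np.hstack([a,b]),None,fx=4,fy=4,interpolation=2))"
```

```text
t 19.00 pos [0.6272 0.2925 0.0449] shift [-0.066 -0.002 -0.033] turn -0.001 q6 0.471 w 0.0576 F [-1.3  0.8  0.8]
```

View pics/c8.png

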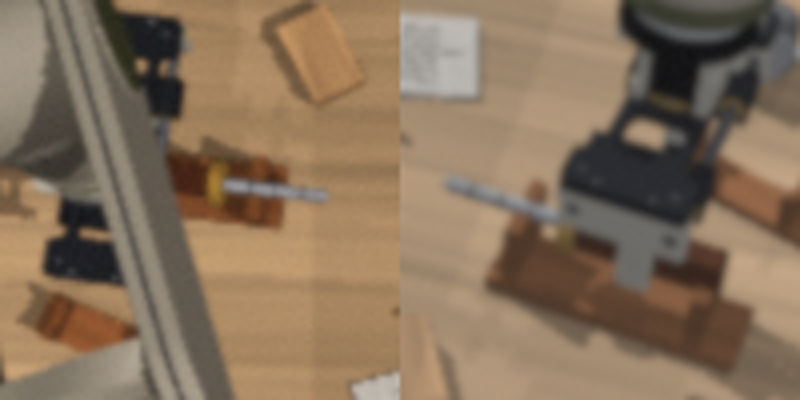

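Emit:
drive_tool([
  [[-0.03,0,-0.02],0,0],
  [[-0.03,0,-0.02],0,-0.3],
  [[-0.03,0,-0.02],0,-0.6],
  [[-0.03,0,-0.02],0,-1],
  [[-0.03,0,-0.02],0,-1],
  [[-0.03,0,-0.02],0,-1],
  [[-0.03,0,-0.02],0,-1],
  [[-0.03,0,-0.02],0,-1],
], squeeze=50)

```text
t: 19.9
position: [0.6273, 0.2952, 0.0469]
orientation: [0.472, -0.472, 0.526, -0.526]
contact_force: [-3.3, -0.4, 4.5]
width: 0.0193
```

```bash
python3 -c "
from h import *
plan([.6259,.2959,.045],jaw=-6.17)"
```

```text
t 19.90 pos [0.6273 0.2952 0.0469] shift [-0.011  0.038 -0.029] turn -0.0 q6 0.474 w 0.0193 F [-3.3 -0.4  4.5]
```

Emit:
drive_tool([
  [[0,-0.05,0],0,-1],
  [[0,-0.2,0],0,-1],
  [[0,-0.4,0],0,-1],
  [[0,-0.7,0],0,-1],
  [[0,-1.0,0],0,-1],
  [[0,-1.3,0],0,-1],
  [[0,-1.5,0],0,-1],
  [[0,-1.5,0],0,-1],
])

```text
t: 20.7
position: [0.629, 0.2957, 0.1248]
orientation: [-0.474, 0.471, -0.526, 0.527]
contact_force: [0.3, 0.4, -1.1]
width: 0.0192
```

```bash
python3 -c "
from h import *
x=np.array([.2424,-.9702]);M=np.array([.5584,-.0551])
H=M-x*(.135+.05)
print(H);plan([*H,.12],jaw=14.03)
for n in ('scene','top'): cv2.imwrite(f'pics/{n}9.png',imaging.snapshot(n)[:,:,::-1])
a=cv2.imread('pics/top9.png')[120:220,130:230];b=cv2.imread('pics/scene9.png')[150:250,270:370]
cv2.imwrite('pics/c9.png',cv2.resize(np.hstack([a,b]),None,fx=4,fy=4,interpolation=2))
"
```

```text
[0.513556 0.124387]
t 20.70 pos [0.629  0.2957 0.1248] shift [ 3.656  0.082 -1.926] turn -0.353 q6 0.474 w 0.0192 F [ 0.3  0.4 -1.1]
```

View pics/c9.png

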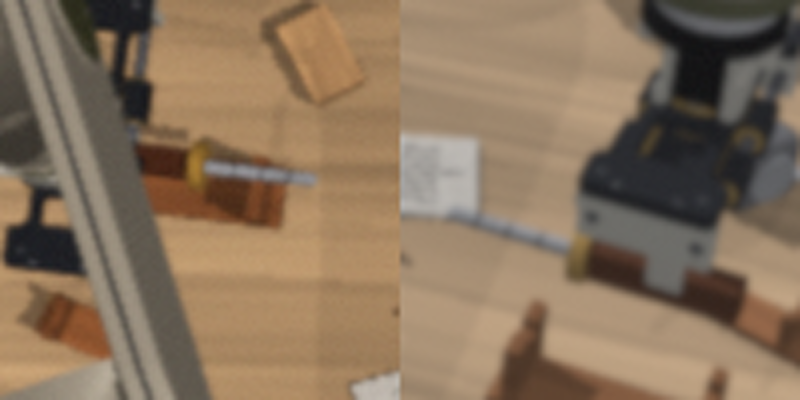

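Emit:
drive_tool([
  [[0.1,0,-0.1],-0.02,-1],
  [[0.4,0,-0.3],-0.06,-1],
  [[0.9,0,-0.5],-0.12,-1],
  [[1.4,0,-0.8],-0.18,-1],
  [[2.0,0,-1.1],-0.24,-1],
  [[2.6,0,-1.4],-0.3,-1],
  [[3.2,0,-1.7],-0.34,-1],
  [[3.6,0,-1.9],-0.353,-1],
])

```text
t: 21.6
position: [0.5112, 0.1245, 0.1202]
orientation: [-0.557, 0.559, -0.435, 0.434]
contact_force: [0.7, -0.1, -1.9]
width: 0.0193
```

Emit:
drive_tool([
  [[0,0.2,0],0,-1],
  [[0,0.5,0],0,-1],
  [[0,0.7,0],0,-1],
  [[0,0.9,0],0,-1],
  [[0,0.9,0],0,-1],
  [[0,0.9,0],0,-1],
  [[0,0.9,0],0,-1],
  [[0,0.9,0],0,-1],
])

```text
t: 22.4
position: [0.5142, 0.1266, 0.0773]
orientation: [0.558, -0.557, 0.435, -0.435]
contact_force: [-0.3, 0.3, -0.9]
width: 0.0191
```

```bash
python3 -c "
from h import *
np.set_printoptions(precision=4,suppress=True)
x=np.array([.2424,-.9702]);M=np.array([.5584,-.0551])
H=M-x*(.135+.05)
plan([*H,.07],jaw=14.03)
p=r.get_state()['position'];A=axes()[:2,0];print('pred tip',proj('top',[*(p[:2]+A*.135),p[2]+.01]),proj('scene',[*(p[:2]+A*.135),p[2]+.01]))
for n in ('scene','top'): cv2.imwrite(f'pics/{n}10.png',imaging.snapshot(n)[:,:,::-1])
a=cv2.imread('pics/top10.png')[140:220,220:320];b=cv2.imread('pics/scene10.png')[150:230,190:290]
cv2.imwrite('pics/c10.png',cv2.resize(np.hstack([a,b]),None,fx=4,fy=4,interpolation=2))
"
```

```text
t 22.40 pos [0.5142 0.1266 0.0773] shift [ 0.04   0.146 -0.023] turn 0.0 q6 -0.101 w 0.0191 F [-0.3  0.3 -0.9]
pred tip [265.2075 189.455 ] [229.8051 186.7404]
```

View pics/c10.png

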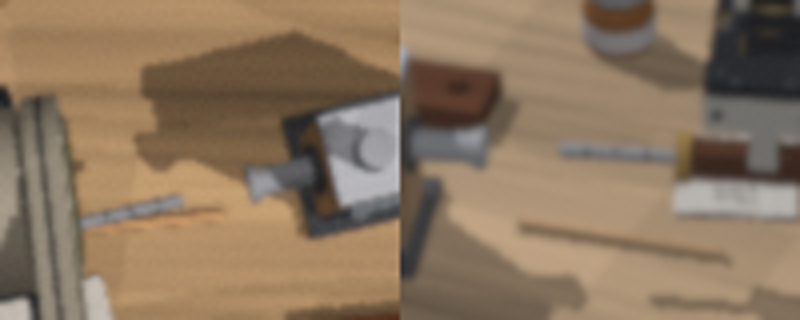

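Emit:
drive_tool([
  [[0.04,0.04,-0.02],0,-1],
  [[0.04,0.08,-0.02],0,-1],
  [[0.04,0.12,-0.02],0,-1],
  [[0.04,0.14,-0.02],0,-1],
  [[0.04,0.14,-0.02],0,-1],
  [[0.04,0.14,-0.02],0,-1],
  [[0.04,0.14,-0.02],0,-1],
  [[0.04,0.14,-0.02],0,-1],
])

```text
t: 23.3
position: [0.5132, 0.1242, 0.0697]
orientation: [0.557, -0.557, 0.435, -0.435]
contact_force: [-0.3, 0.1, -1.8]
width: 0.0192
```

```bash
python3 -c "
from h import *
np.set_printoptions(precision=4,suppress=True)
x=np.array([.2424,-.9702]);M=np.array([.5584,-.0551])
H=M-x*(.135+.05)
plan([*H,.07],jaw=14.03)
p=r.get_state()['position'];A=axes()[:2,0]
im={}
for n in ('scene','top'):
  im[n]=imaging.snapshot(n)[:,:,::-1].copy(); cv2.imwrite(f'pics/{n}11.png',im[n])
# rod centreline by columns: weight blue-red contrast
for n,c0,c1,r0,r1 in(('top',244,264,182,200),('scene',232,256,178,200)):
  I=im[n].astype(float); d=I[...,0]-I[...,2]; 
  for c in range(c0,c1,4):
    col=d[r0:r1,c]; w=np.clip(col-np.median(col)-15,0,None); cen=(w*np.arange(r0,r1)).sum()/w.sum()
    L=[proj(n,[*(p[:2]+A*k),p[2]+.011]) for k in(.06,.135)]
    pred=L[0][1]+(c-L[0][0])/(L[1][0]-L[0][0])*(L[1][1]-L[0][1]); print(n,c,round(cen,2),round(pred,2))
print('tip pred',L, 'mouth',proj('top',[*M,.08]),proj('scene',[*M,.08]))
a=im['top'][140:220,220:320];b=im['scene'][150:230,190:290]
cv2.imwrite('pics/c11.png',cv2.resize(np.hstack([a,b]),None,fx=4,fy=4,interpolation=2))
"
```

```text
t 23.30 pos [0.5132 0.1242 0.0697] shift [-0.001 -0.005  0.008] turn 0.0 q6 -0.105 w 0.0192 F [-0.3  0.1 -1.8]
top 244 194.9 195.12
top 248 194.04 194.17
top 252 193.04 193.23
top 256 192.37 192.29
top 260 191.43 191.35
scene 232 188.7 188.43
scene 236 189.01 188.7
scene 240 189.26 188.97
scene 244 189.54 189.24
scene 248 189.77 189.52
scene 252 190.15 189.79
tip pred [array([256.8278, 190.1164]), array([229.2211, 188.2364])] mouth [282.0491 186.0377] [210.99 187.29]
```

View pics/c11.png

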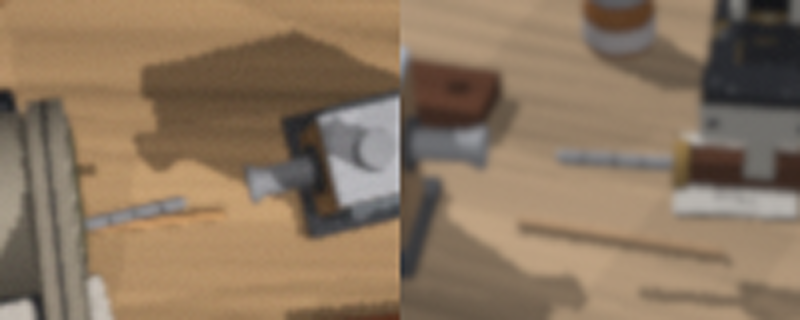

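Emit:
drive_tool([
  [[0.1,0,0.01],0,-1],
  [[0.3,0,0.01],0,-1],
  [[0.5,0,0.01],0,-1],
  [[0.7,0,0.01],0,-1],
  [[0.9,0,0.01],0,-1],
  [[1.1,0,0.01],0,-1],
  [[1.2,0,0.01],0,-1],
  [[1.25,0,0.01],0,-1],
])

```text
t: 24.2
position: [0.5289, 0.063, 0.0696]
orientation: [0.557, -0.557, 0.435, -0.435]
contact_force: [0.5, -0.3, -1.7]
width: 0.0194
```

```bash
python3 -c "
from h import *
np.set_printoptions(precision=4,suppress=True)
x=np.array([.2424,-.9702]);M=np.array([.5584,-.0551])
plan([*(M-x*.055),.0697],jaw=14.03)
im={}
for n in ('scene','top'):
  im[n]=imaging.snapshot(n)[:,:,::-1].copy(); cv2.imwrite(f'pics/{n}12.png',im[n])
a=im['top'][140:220,220:320];b=im['scene'][150:230,190:290]
cv2.imwrite('pics/c12.png',cv2.resize(np.hstack([a,b]),None,fx=4,fy=4,interpolation=2))
"
```

```text
t 24.20 pos [0.5289 0.063  0.0696] shift [ 1.335 -0.001  0.001] turn -0.001 q6 -0.222 w 0.0194 F [ 0.5 -0.3 -1.7]
```

View pics/c12.png

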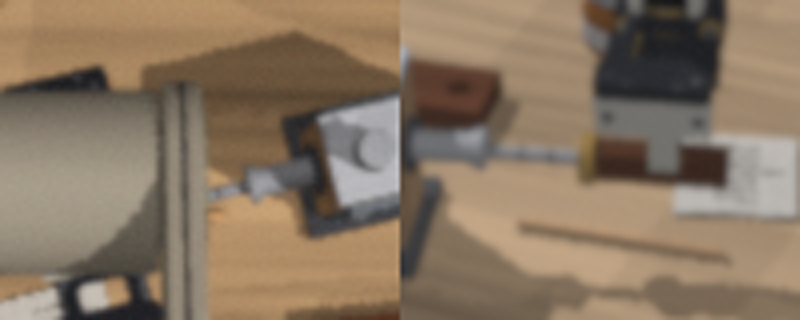

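Emit:
drive_tool([
  [[0.1,0,0],0,-1],
  [[0.25,0,0],0,-1],
  [[0.4,0,0],0,-1],
  [[0.55,0,0],0,-1],
  [[0.7,0,0],0,-1],
  [[0.85,0,0],0,-1],
  [[0.95,0,0],0,-1],
  [[1.0,0,0],0,-1],
])

```text
t: 25.1
position: [0.541, 0.0146, 0.0696]
orientation: [0.557, -0.557, 0.435, -0.435]
contact_force: [-0.5, 0.3, -0.8]
width: 0.0191
```

```bash
python3 -c "
from h import *
x=np.array([.2424,-.9702]);M=np.array([.5584,-.0551])
plan([*(M-x*.055),.0697],jaw=14.03)"
```

```text
t 25.10 pos [0.541  0.0146 0.0696] shift [ 0.336 -0.001 -0.   ] turn -0.0 q6 -0.312 w 0.0191 F [-0.5  0.3 -0.8]
```

No contact forces; 17 mm left. Advance in small steps to feel the stop.

Emit:
drive_tool([
  [[0.06,0,0],0,-1],
  [[0.12,0,0],0,-1],
  [[0.18,0,0],0,-1],
  [[0.23,0,0],0,-1],
  [[0.27,0,0],0,-1],
  [[0.3,0,0],0,-1],
  [[0.31,0,0],0,-1],
  [[0.32,0,0],0,-1],
])

```text
t: 25.9
position: [0.5447, -0.0001, 0.0696]
orientation: [0.557, -0.557, 0.435, -0.435]
contact_force: [-0.7, 3.3, 0.2]
width: 0.0193
```

Emit:
drive_tool([
  [[0.01,0,0],0,-1],
  [[0.02,0,0],0,-1],
  [[0.03,0,0],0,-1],
  [[0.04,0,0],0,-1],
  [[0.05,0,0],0,-1],
  [[0.06,0,0],0,-1],
  [[0.06,0,0],0,-1],
  [[0.06,0,0],0,-1],
])

```text
t: 26.7
position: [0.5446, -0.0002, 0.0695]
orientation: [0.558, -0.557, 0.436, -0.433]
contact_force: [-4.3, 14.6, 3.9]
width: 0.0193
```

```bash
python3 -c "
from h import *
im={}
for n in ('scene','top'):
  im[n]=imaging.snapshot(n)[:,:,::-1].copy(); cv2.imwrite(f'pics/{n}13.png',im[n])
plan([.541,.0146,.0696])
a=im['top'][140:220,220:320];b=im['scene'][150:230,170:270]
cv2.imwrite('pics/c13.png',cv2.resize(np.hstack([a,b]),None,fx=4,fy=4,interpolation=2))
"
```

```text
t 26.80 pos [ 5.446e-01 -2.000e-04  6.950e-02] shift [-0.305 -0.001  0.003] turn 0.0 q6 -0.345 w 0.0189 F [-3.8 14.3  4.8]
```

View pics/c13.png

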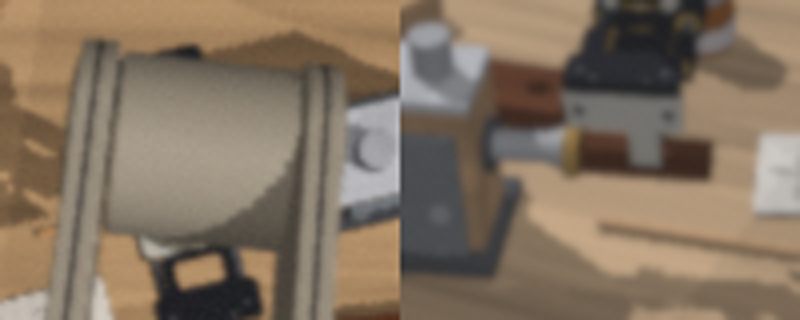

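Emit:
drive_tool([
  [[-0.1,0,0],0,-1],
  [[-0.3,0,0],0,-1],
  [[-0.6,0,0],0,-1],
  [[-0.9,0,0],0,-1],
  [[-1.2,0,0],0,-1],
  [[-1.5,0,0],0,-1],
  [[-1.8,0,0],0,-1],
  [[-2.1,0,0],0,-1],
])

```text
t: 27.6
position: [0.5195, 0.1001, 0.0695]
orientation: [-0.557, 0.557, -0.435, 0.435]
contact_force: [-1.0, 0.7, -1.3]
width: 0.0194
```

Emit:
drive_tool([
  [[-0.3,0,0],0,-1],
  [[-0.5,0,0],0,-1],
  [[-0.6,0,0],0,-1],
  [[-0.6,0,0],0,-1],
  [[-0.6,-0.2,0],0,-1],
  [[-0.6,-0.5,0],0,-1],
  [[-0.6,-0.8,0],0,-1],
  [[-0.6,-0.9,0],0,-1],
])

```text
t: 28.4
position: [0.5147, 0.1276, 0.1181]
orientation: [0.558, -0.556, 0.434, -0.436]
contact_force: [0.0, -0.2, -2.3]
width: 0.0191
```

```bash
python3 -c "
from h import *
A=axes()[:2,0]; C=np.array([.436,.0886]);print(A)
plan([*(C-A*.135),.1445])"
```

```text
[ 0.24194985 -0.97028864]
t 28.40 pos [0.5147 0.1276 0.1181] shift [-2.323 -0.536 -1.714] turn 0.0 q6 -0.098 w 0.0191 F [ 0.  -0.2 -2.3]
```

Emit:
drive_tool([
  [[-0.1,-0.05,-0.1],0,-1],
  [[-0.4,-0.1,-0.3],0,-1],
  [[-0.8,-0.2,-0.6],0,-1],
  [[-1.2,-0.3,-0.9],0,-1],
  [[-1.6,-0.4,-1.2],0,-1],
  [[-2.0,-0.5,-1.5],0,-1],
  [[-2.2,-0.54,-1.65],0,-1],
  [[-2.3,-0.54,-1.71],0,-1],
])

```text
t: 29.2
position: [0.4005, 0.2195, 0.1415]
orientation: [0.558, -0.558, 0.435, -0.435]
contact_force: [1.1, -0.5, -1.9]
width: 0.019
```

Emit:
drive_tool([
  [[0,0,0],0,-1],
  [[0,0,0],0,-1],
  [[0,0,0],0,-1],
  [[0,0,0],0,-1],
  [[0,0,0],0,-1],
  [[0,0,0],0,-1],
  [[0,0,0],0,-1],
  [[0,0,0],0,-1],
])

```text
t: 30.0
position: [0.4019, 0.2185, 0.1416]
orientation: [-0.557, 0.557, -0.435, 0.435]
contact_force: [-0.1, 0.9, -1.0]
width: 0.0191
```

```bash
python3 -c "
from h import *
np.set_printoptions(precision=4,suppress=True)
A=axes()[:2,0]; C=np.array([.436,.0886])
plan([*(C-A*.135),.1445])
im={}
for n in ('scene','top'):
  im[n]=imaging.snapshot(n)[:,:,::-1].copy(); cv2.imwrite(f'pics/{n}14.png',im[n])
print('want tip at',proj('scene',[*C,.155]),proj('top',[*C,.155]), 'collar',proj('scene',[*(C-A*.08),.155]),proj('top',[*(C-A*.08),.155]))
a=im['top'][130:250,220:360];b=im['scene'][100:220,200:340]
cv2.imwrite('pics/c14.png',cv2.resize(np.vstack([a,b]),None,fx=2.5,fy=2.5,interpolation=2))
cv2.imwrite('pics/d14.png',cv2.resize(b,None,fx=5,fy=5,interpolation=2))
cv2.imwrite('pics/e14.png',cv2.resize(a,None,fx=5,fy=5,interpolation=2))
"
```

```text
t 30.00 pos [0.4019 0.2185 0.1416] shift [-0.014 -0.058  0.031] turn 0.0 q6 0.141 w 0.0191 F [-0.1  0.9 -1. ]
want tip at [276.1728 150.8951] [232.2324 227.1932] collar [305.6459 152.6746] [204.1368 233.8635]
```

View pics/d14.png

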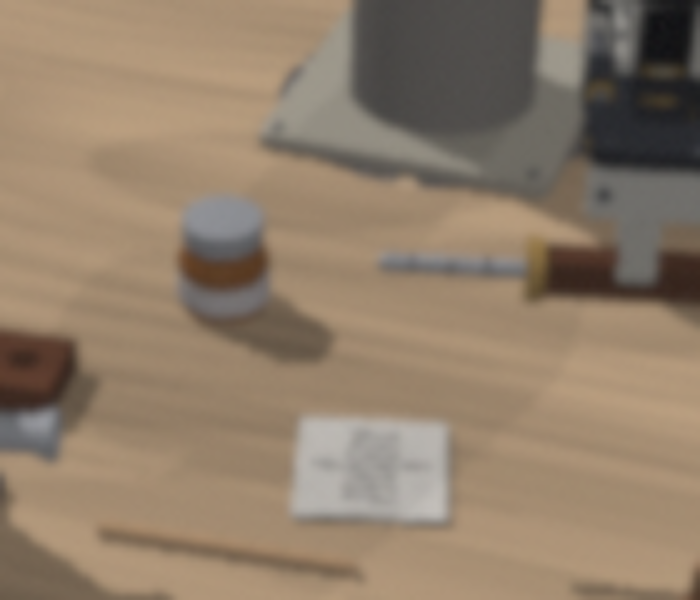

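View pics/e14.png

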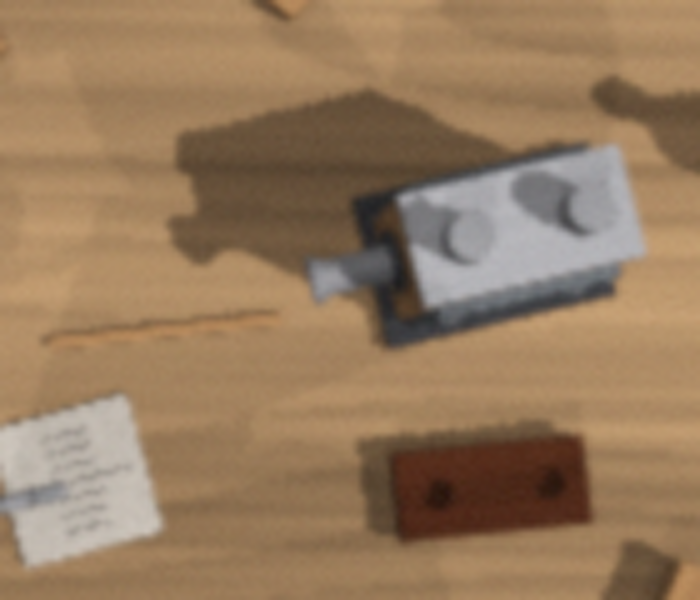

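View pics/scene14.png

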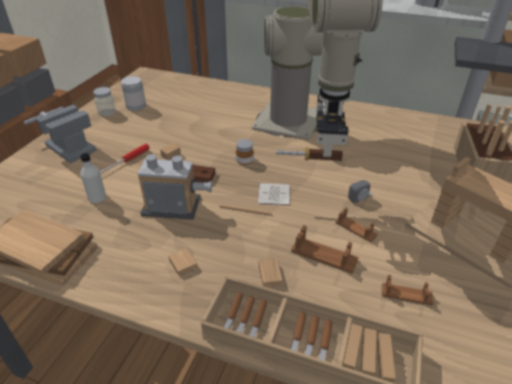

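Emit:
drive_tool([
  [[0,-0.03,0.02],0,-1],
  [[0,-0.06,0.03],0,-1],
  [[0,-0.06,0.03],0,-1],
  [[0,-0.06,0.03],0,-1],
  [[0,-0.06,0.03],0,-1],
  [[0,-0.06,0.03],0,-1],
  [[0,-0.06,0.03],0,-1],
  [[0,-0.06,0.03],0,-1],
])

```text
t: 30.9
position: [0.4033, 0.2189, 0.1446]
orientation: [-0.557, 0.557, -0.435, 0.435]
contact_force: [0.6, -0.2, -1.4]
width: 0.0194
```

```bash
python3 -c "
from h import *
np.set_printoptions(precision=4,suppress=True)
st=r.get_state();p=st['position'];A=axes()[:2,0]; C=np.array([.436,.0886])
plan([*(C-A*.135),.1445]);print(np.abs(st['qvel']).max())
im=imaging.snapshot('scene')[:,:,::-1].copy(); cv2.imwrite('pics/scene15.png',im)
L=[proj('scene',[*(p[:2]+A*k),p[2]+.011]) for k in(.06,.135)];print(L)
d=im[...,0].astype(float)-im[...,2]
for c in range(278,304,4):
    col=d[142:164,c]; w=np.clip(col-np.median(col)-12,0,None); cen=(w*np.arange(142,164)).sum()/w.sum()
    print(c,round(cen,2),round(L[0][1]+(c-L[0][0])/(L[1][0]-L[0][0])*(L[1][1]-L[0][1]),2))
"
```

```text
t 30.90 pos [0.4033 0.2189 0.1446] shift [-0.013  0.002  0.002] turn 0.0 q6 0.14 w 0.0194 F [ 0.6 -0.2 -1.4]
0.0018722322942913293
[array([303.5629, 152.3445]), array([275.9375, 150.679 ])]
278 151.26 150.8
282 151.51 151.04
286 151.73 151.29
290 151.85 151.53
294 152.07 151.77
298 152.27 152.01
302 152.55 152.25
```

```bash
python3 -c "
from station import r
print(r.finish_job())"
```

```text
the job is handed in; nothing more can be done
None
```

The job is done and handed in at about 31 s of the 72 s allowed; no verdict came back.

- **Pins:** I put the thick pin in the wide hole and the slim pin in the narrow hole. The lifted shank measured about 5.5 px (thick), while the slim shank was clearly thinner. Pictures after release show both heads sitting on the jig's top.
- **Gauge:** I pushed the rod in until the arm stopped moving forward with about 15 N of push. The picture showed the collar against the tube's mouth. It stopped about 1.5 mm earlier than I had estimated from the images, which is within calibration error. I then drew it fully out.
- **Finish pose:** The gauge is gripped and still. From the arm's pose, its tip is estimated at about 15 cm above the card's middle. In the last picture the rod's line is within half a pixel (about 1 mm) of that estimate and level.
- **Glue bottle:** It was still upright in the last full picture, just before the final 3 mm adjustment.

No check failed. The largest wrist force I read was about 15 N, during the collar stop.

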